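# Refit the handwheel on the etching press's pressure screw

## Task

One of the two pressure screws on top of the etching press has no handwheel. Pick up the loose handwheel from the table, turn it until the flat in its bore matches the flat on the bare screw, lower it onto the screw until the hub sits fully home on the shoulder, and let go. Leave the other things on the table where they are.

Things in the scene. Friction and masses are not known exactly. Their poses are not given: they have to be found in the camera images.
- handwheel: Loose handwheel, about 0.45 kg, lying right way up on the table: steel hub with a D-shaped bore right through it, dark rim 130 mm across, three spokes. Origin at the centre of the hub's underside, z up along the bore, x square to the bore's flat, from the axis towards it. One spoke points opposite the flat (-x), the others lie 60 degrees either side of +x.
- hub_top (a point): Centre of the top of the handwheel's hub. The hub is round, 50 mm across, 48 mm tall, and can be gripped by its sides at any angle: it stands free above the spokes (tops 13 mm above the hub's underside) and the rim (inner diameter 102 mm, 2 to 16 mm above the hub's underside).
- bore_flat (a point): Point on the flat of the handwheel's bore (33 mm bore, flat 8.5 mm from the axis), 10 mm above the hub's underside. The bore has 1.5 to 2 mm of play on the screw all round and both have bevelled edges; it goes on within about 7 degrees of the right angle and at no other.
- pressure_screw: The bare pressure screw, the left or the right one of the press: an upright bright D-shaped end above a round shoulder 48 mm across. Clamped by its locknut: it does not turn. Origin on the axis at the top of the shoulder, 205 mm above the table, where the hub's underside must rest; z up; x square to the flat, from the axis towards it. The wheel is on right when origins and x directions agree.
- screw_tip (a point): Top centre of the bare screw's D-shaped end: 30 mm in diameter, 32 mm tall above the shoulder.
- screw_flat (a point): Point in the middle of the bare screw's one flat, 6.5 mm from the axis, 10 mm above the shoulder; 2 mm from bore_flat when the wheel is on.
- press: Grey table-top etching press, fixed. Origin on the table under its centre; y along the rollers, x along the bed (460 x 236 mm, top 85 mm up). The pressure screws stand at y = +145 and -145 mm on its two cheeks (caps 183 mm up, 124 x 50 mm). A four-armed capstan sticks out on the -y side to 245 mm from the centre, up to 193 mm high.
- fitted_wheel: The other pressure screw, which carries its own handwheel of the same make; fixed. Origin at the underside of its hub, 205 mm above the table, 290 mm from the bare screw.
- ink_tin: Bystander: plain metal ink tin, 84 mm in diameter, 60 mm tall. Origin under its centre.
- brayer: Bystander: rubber ink roller lying on the table, 209 mm long, 121 mm wide, 38 mm tall. Origin on the table near its middle, x towards the roller.
- spanner: Bystander: steel spanner lying on the table, 180 mm long. Origin under its middle, x along it.
- ink_knife: Bystander: ink knife (flat blade, dark wooden handle) lying on the table, 215 mm long, 21 mm tall. Origin under its middle, x along it towards the blade.
Things that resemble listed ones, but are neither listed nor needed, are in the scene too. Leave any green or yellow look-alike of the handwheel alone.

How it is judged (in metres and radians):
At the end, for the whole second after the job is handed in: The handwheel is on the bare pressure screw, right way up and level within 0.06 rad, axis within 4 mm of the screw's, the underside of its hub within 3 mm of the shoulder, the flat of its bore against the flat of the screw (bore_flat within 6 mm of screw_flat), at rest and released (horizontal distance between handwheel and pressure_screw below 0.004 m and z of handwheel in the frame of pressure_screw between -0.003 and 0.003 m and distance between bore_flat and screw_flat below 0.006 m and angle between handwheel's own z axis and vertical below 0.06 rad and linear speed of handwheel below 0.02 m/s); the robot touches nothing.
It fails at once if A bystander (ink tin, brayer, spanner or ink knife) is shifted by more than 25 mm (distance of any of ink_tin, brayer, spanner, ink_knife from where it was at the start of the episode above 0.025 m).
It also fails if it takes over 45 s, if anything falls off the work surface, if the arm or the gripper's body presses on something with over 40 N, if the wrist force passes 120 N, or if a joint passes its speed limit or range.

## Robot

A 6-joint arm with a two-finger parallel gripper is mounted at the origin on the work surface. World frame = base frame: x ahead of the robot, y to its left, z up, the work surface at z = 0. Lengths are in m, angles in degrees, forces in N, time in s.
With the tool pointing down it reaches from about 0.35 to 0.875 m from the base axis. Payload 4.2 kg.
Tool frame: the origin (TCP) lies midway between the tips of the shut fingers; the grasp point (between the pads) lies 19 mm behind it; y points along the fingers, z is the direction in which the jaws open and shut, and the axes are right-handed (so a half turn about y gives the same grasp; the last joint's range is limited). The gripper opens to 87 mm and grips with 3 to 60 N. Pads are 19 mm wide; open, the fingers measure 117 mm over their backs; the gripper's body (75 mm by 190 mm) begins 51 mm behind the grasp point.
Start: joints at [89.244, 22.042, 0.453, 0, -68.411, -14.817], TCP at [0.168, 0.602, 0.2] pointing down, gripper open.
Joint ranges: [-179.83, 179.83], [-69.29, 118.12], [-61.27, 80.66], [-181.25, 117.63], [-171.15, -9.14], [-177.46, 177.46]. Speed limits (degrees/s): [159.86, 159.86, 180, 180, 180, 180].

## Interface

Orientations are given as [roll, pitch, yaw] about the fixed x, y, z axes, in that order (R = Rz(yaw) Ry(pitch) Rx(roll)).
In Python, from workcell import env gives the robot as it stands. The module is installed in compiled form; this text tells all that it offers. Calls block until the motion is done:
- env.goto(position, orientation): joint-space move of the TCP to a pose.
- env.move_straight(position, rotation=None, rate=0.15, force_limit=None): straight line of the TCP; rotation=None keeps the orientation; rate is the mean speed in m/s. With force_limit (N) it stops when the force on the tool has changed by that much, and returns True; else False.
- env.set_joints(angles): joint-space move.
- env.gripper_to(opening, grasp_force=None): opening from 0.0 (shut) to 1.0 (fully open); grasp_force is the grip in N (None keeps the last); returns when the fingers have stopped.
- env.dwell(seconds).
- env.inverse_kinematics(position, orientation): joint angles nearest the present ones, or None.
- env.read_state(): the state.
- env.grab_frame(name): name is "side" or "top" or "wrist"; returns a dict with "image" (384x512x3 uint8, blue, green, red), "fx", "fy", "cx", "cy" (pixels), "position" and "orientation" of the camera in the world. Camera axes: x right, y up, looking along -z (the intrinsics and any distortion apply to the point x, -y, -z); pixel columns grow to the right and rows downward; lengths in m; the calibration is good to about 2 mm. A picture is of the moment at which its call begins. There is no depth.
A pose or a line that the arm cannot do raises env.Unreachable and nothing moves.
- env.close_job(): hands the job in, once; it reports no verdict.
Trained networks look in a picture, given as the dict that the camera call returned (one of the last four; its "shot" number tells which), for a name from the list of things; names that differ only in an ending like _2 or _b are one class to them, and where a whole thing is asked for, a point or a joint stands for the part that bears it (a point fixed in the world has none). Each returns a list of dicts, best first, with "score" (0 to 1); they miss things now and then, are a little off and sometimes report something else, mostly with a low value. They report only what shows in the picture. A call takes as long as a camera call. They do not tell look-alikes from the thing itself.
- env.search_frame(picture, thing): "xyz" ([x, y, z] in m, in world coordinates, good to about 4 mm: the middle of the surface that is visible of it).
- env.trace(picture, thing): "mask" (384x512 bool, what is visible of it).
The state is a dict: "clock": time; "joint_positions": joint angles; "qvel": joint speeds; "joint_torque": joint torques, N m; "position": TCP position; "tool_rot": TCP orientation; "force": force on the tool from outside, world axes, zero at the start; "wrist_torque": the same for the moment, N m; "opening": opening from 0.0 (shut) to 1.0 (fully open).
Only numpy, scipy, OpenCV 4.12 (cv2) and the standard library are available. Lean on these libraries where they do the work, as an engineer would, in place of code of your own. Each camera call takes 0.05 s, during which the arm holds its last target.

## Working session

There is one attempt and no reset: what is moved stays moved. The work goes in short steps, each a Python script; the robot and the scene stay as the last script left them, time stands still between calls to the robot, and variables do not carry over. Pictures are saved under pics/ and viewed, and the job is handed in when it is done.

```bash
mkdir -p pics; python3 - <<'E'
from workcell import env
import cv2
s=env.read_state(); print(s)
for n in("top","side","wrist"):
    p=env.grab_frame(n); cv2.imwrite(f"pics/a_{n}.png",p["image"]); print(n,{k:v for k,v in p.items() if k!="image"})
    for t in ("handwheel","pressure_screw","fitted_wheel","screw_flat","bore_flat","hub_top","screw_tip"):
        print(t,[(round(r["score"],2),[round(float(x),3) for x in r["xyz"]]) for r in env.search_frame(p,t)][:5])
print(env.read_state()["clock"])
E
```

```text
{'clock': 0.0, 'joint_positions': array([ 8.92438095e+01,  2.20910824e+01,  3.78245312e-01, -2.99111815e-02,
       -6.84138717e+01, -1.48149731e+01]), 'qvel': array([ 0.05632355,  0.03345079,  0.02676183,  0.05774594, -0.03785893,
       -0.03307517]), 'joint_torque': array([-7.63357602e-04, -3.90672612e+01,  1.87412632e+01,  4.22005981e+00,
        1.09784745e-02, -1.88041163e-04]), 'position': array([0.16759172, 0.6014019 , 0.19844345]), 'tool_rot': array([-8.98703953e+01,  5.53471496e-03,  1.64417808e+02]), 'force': array([-0.12700012,  0.49400943,  0.62696742]), 'wrist_torque': array([-0.02779558,  0.00484652,  0.02269538]), 'opening': 1.0001195285607913}
top {'fx': 351.45460612628216, 'fy': 351.45460612628216, 'cx': 255.68811008601972, 'cy': 190.76655845219662, 'position': array([0.27815675, 0.18444424, 1.20602199]), 'orientation': array([  9.69908662,   1.40216949, -89.81234648]), 'shot': 1}
handwheel [(0.8, [0.478, 0.222, 0.019]), (0.8, [0.416, 0.646, 0.017]), (0.59, [0.589, 0.616, 0.007]), (0.54, [0.56, -0.234, 0.221])]
pressure_screw [(0.8, [0.533, 0.049, 0.201])]
fitted_wh
[... 1156 characters left out ...]
6]), (0.81, [0.586, 0.602, 0.02]), (0.71, [0.517, -0.136, 0.082]), (0.7, [0.18, 0.328, 0.018])]
screw_tip [(0.56, [0.533, 0.03, 0.204])]
wrist {'fx': 274.73155152119375, 'fy': 274.73155152119375, 'cx': 251.6755737459102, 'cy': 190.21673310544443, 'position': array([0.23199053, 0.58314482, 0.38507353]), 'orientation': array([-1.41523317e+01,  3.66105540e-02, -1.05559121e+02]), 'shot': 3}
handwheel [(0.87, [0.373, 0.654, 0.015]), (0.83, [0.185, 0.353, 0.018])]
pressure_screw []
fitted_wheel []
screw_flat []
bore_flat [(0.87, [0.18, 0.353, 0.016]), (0.76, [0.373, 0.656, 0.012]), (0.61, [0.31, 0.366, 0.001])]
hub_top [(0.89, [0.183, 0.354, 0.018]), (0.69, [0.369, 0.655, 0.011])]
screw_tip []
1.2
```

View pics/a_top.png

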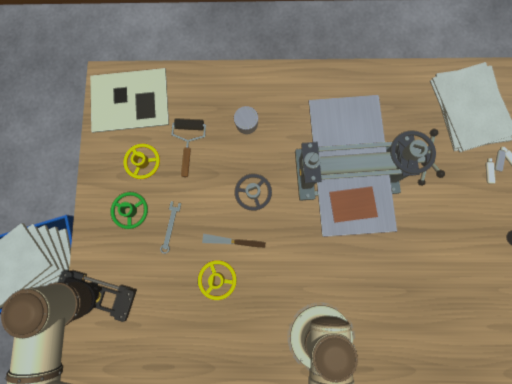

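View pics/a_side.png

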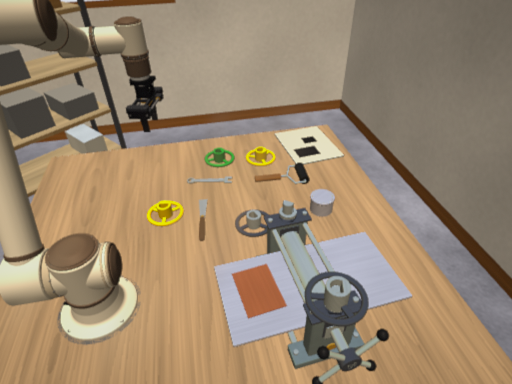

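View pics/a_wrist.png

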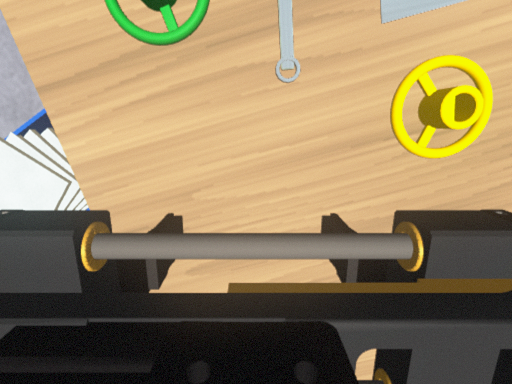

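```bash
cat > h.py <<'E'
from workcell import env
import cv2, numpy as np
from scipy.spatial.transform import Rotation as R
def cam(p):
    return R.from_euler('xyz',p["orientation"],degrees=True).as_matrix(), np.array(p["position"])
def proj(p,X):
    M,c=cam(p); v=(np.atleast_2d(X)-c)@M
    return np.c_[p["cx"]+p["fx"]*v[:,0]/-v[:,2], p["cy"]-p["fy"]*v[:,1]/-v[:,2]]
def back(p,uv,z):
    M,c=cam(p); uv=np.atleast_2d(uv).astype(float)
    d=np.c_[(uv[:,0]-p["cx"])/p["fx"],-(uv[:,1]-p["cy"])/p["fy"],-np.ones(len(uv))]@M.T
    return c+d*((z-c[2])/d[:,2])[:,None]
def save(p,name):
    cv2.imwrite(f"pics/{name}.png",p["image"])
    import pickle; pickle.dump(p,open(f"pics/{name}.pkl","wb"))
E
python3 - <<'E'
from h import *
for pos in ([.467,.04,.33],[.41,.213,.12]):
  for yaw in (180,0):
    print(pos,yaw,env.inverse_kinematics(pos,[-90,0,yaw]))
env.goto([.467,.04,.33],[-90,0,180])
env.dwell(0.2)
p=env.grab_frame("wrist"); save(p,"b_screw")
for t in ("pressure_screw","screw_flat","screw_tip"): print(t,[(round(r["score"],2),r["xyz"].round(4) if hasattr(r["xyz"],'round') else r["xyz"]) for r in env.search_frame(p,t)])
env.goto([.41,.213,.12],[-90,0,180])
env.dwell(0.2)
p=env.grab_frame("wrist"); save(p,"b_wheel")
for t in ("handwheel","bore_flat","hub_top"): print(t,[(round(r["score"],2),r["xyz"]) for r in env.search_frame(p,t)])
s=env.read_state(); print(s["clock"],s["joint_positions"],s["position"])
for n in ("top","side"):
    q=env.grab_frame(n); save(q,"b_"+n)
E
```

```text
[0.467, 0.04, 0.33] 180 [ 2.48295115e+01  2.42982253e+00 -6.50774994e+00  2.54444375e-14
 -8.10624275e+01  6.51704885e+01]
[0.467, 0.04, 0.33] 0 [ 2.48295115e+01  2.42982253e+00 -6.50774994e+00 -2.54444375e-14
 -8.10624275e+01 -1.14829511e+02]
[0.41, 0.213, 0.12] 180 [ 4.76871683e+01  1.08299305e+01 -2.82626556e+01  2.54444375e-14
 -5.09074139e+01  4.23128317e+01]
[0.41, 0.213, 0.12] 0 [ 4.76871683e+01  1.08299305e+01 -2.82626556e+01 -2.54444375e-14
 -5.09074139e+01 -1.37687168e+02]
pressure_screw [(0.91, [0.5392, 0.0413, 0.2069])]
screw_flat [(0.83, [0.5337, 0.0459, 0.2068])]
screw_tip [(0.71, [0.5399, 0.0434, 0.2071])]
handwheel [(0.7, [0.4851, 0.2224, 0.0138])]
bore_flat [(0.82, [0.4852, 0.2221, 0.0164])]
hub_top [(0.61, [0.4806, 0.2195, 0.019])]
5.3917 [ 4.76464849e+01  1.08027685e+01 -2.82454567e+01  1.71903947e-03
 -5.09101804e+01  4.23163690e+01] [0.41028144 0.21284036 0.12030761]
```

```bash
python3 - <<'E'
import cv2
a=cv2.imread("pics/b_screw.png");b=cv2.imread("pics/b_wheel.png")
cv2.imwrite("pics/b2.png",cv2.resize(cv2.vconcat([a,b]),(400,600)))
E
```

```text
(no output)
```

View pics/b2.png

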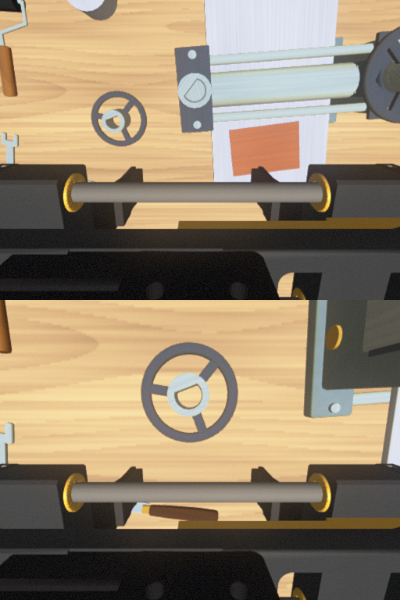

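The screw is at about (248,115) in its picture. The dark wheel, the only one not green or yellow, is at about (240,120) in its own. I'll enlarge both.

```bash
python3 - <<'E'
import cv2
a=cv2.imread("pics/b_screw.png")[75:155,208:288];b=cv2.imread("pics/b_wheel.png")[45:185,170:310]
f=lambda i:cv2.resize(i,(400,400),interpolation=cv2.INTER_CUBIC)
cv2.imwrite("pics/b3.png",cv2.hconcat([f(a),f(b)]))
E
```

```text
(no output)
```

View pics/b3.png

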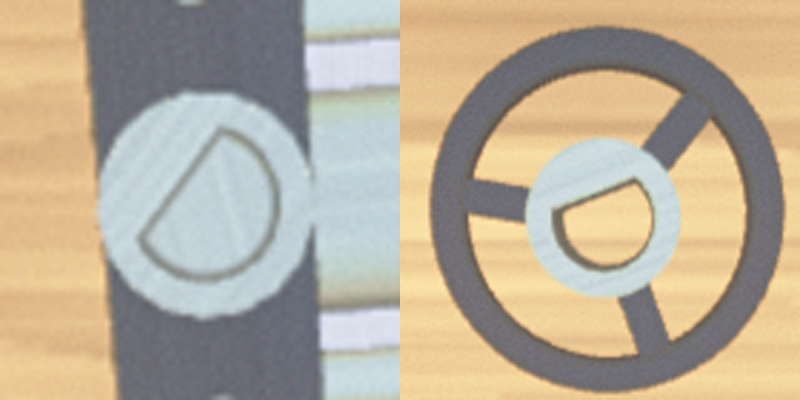

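```bash
cat > fit.py <<'E'
from h import *
import pickle
from scipy.optimize import least_squares
def circ(P):
    f=lambda q:np.hypot(P[:,0]-q[0],P[:,1]-q[1])-q[2]
    r=least_squares(f,[*P[:,:2].mean(0),.03],loss="soft_l1",f_scale=.0005)
    return r.x.round(4), np.abs(f(r.x)).mean().round(5)
def edges(p,c,rmin,rmax,fn,n=180):
    """strongest change along rays from c, subpixel"""
    g=fn(p["image"].astype(np.float32)); g=cv2.GaussianBlur(g,(0,0),.7)
    out=[]
    for t in np.arange(n)*2*np.pi/n:
        r=np.arange(rmin,rmax,.25)
        u=(c[0]+r*np.cos(t)).astype(np.float32);v=(c[1]+r*np.sin(t)).astype(np.float32)
        s=cv2.remap(g,u[None],v[None],cv2.INTER_LINEAR)[0]
        d=np.abs(np.gradient(s)); k=d.argmax()
        out.append((u[k],v[k]))
    return np.array(out)
E
python3 - <<'E'
from fit import *
ps=pickle.load(open("pics/b_screw.pkl","rb")); pw=pickle.load(open("pics/b_wheel.pkl","rb"))
gray=lambda i:i.mean(2); sat=lambda i:i[...,0]-i[...,2]
E=edges(pw,(240.7,121),22,34,lambda i:i[...,0]-i[...,2]*1.0)
print("hubtop",circ(back(pw,E,.048)))
E=edges(pw,(242.5,118),54,68,lambda i:gray(i))
for z in(.009,.012):print("rim",circ(back(pw,E,z)))
E=edges(ps,(249.4,115.8),18,26,gray)
print("shoulder",circ(back(ps,E,.205)))
fs=back(ps,[(236,123),(252.4,100.6)],.237); fw=back(pw,[(223.6,117.8),(253.3,107.3)],.048)
for n,f in(("screw",fs),("wheel",fw)):
    d=f[1]-f[0]; print(n,f.round(4),np.linalg.norm(d),"normal deg",np.degrees(np.arctan2(d[1],d[0]))+90)
for nm in("b_top","b_side"):
    q=pickle.load(open(f"pics/{nm}.pkl","rb")); print(nm,proj(q,[[.4851,.2224,.048],[.539,.043,.237]]).round(1))
E
```

```text
hubtop (array([0.4773, 0.2221, 0.0246]), np.float64(0.00037))
rim (array([0.4773, 0.2223, 0.0652]), np.float64(0.00021))
rim (array([0.4773, 0.2222, 0.0645]), np.float64(0.00021))
shoulder (array([0.5391, 0.0428, 0.0236]), np.float64(0.00036))
screw [[0.5318 0.055  0.237 ]
 [0.5528 0.0389 0.237 ]] 0.026475800632973327 normal deg 52.54804016105034
wheel [[0.4805 0.2376 0.048 ]
 [0.4896 0.2106 0.048 ]] 0.02852779297937349 normal deg 18.66523091459125
b_top [[253.  188.1]
 [314.3 157.6]]
b_side [[255.6 213.3]
 [288.1 201.5]]
```

```bash
python3 - <<'E'
from h import *
env.goto([.4773,.2221,.11],[-90,0,180])
print(env.move_straight([.4773,.2221,.0225],rate=.12,force_limit=12))
print(env.read_state()["position"])
env.gripper_to(0.0,40)
s=env.read_state(); print(s["opening"]*87,s["force"],s["position"])
env.move_straight([.4773,.2221,.30],rate=.2)
env.dwell(.3)
p=env.grab_frame("wrist"); save(p,"c_held")
s=env.read_state(); print(s["opening"]*87,s["force"],s["position"],s["clock"])
cv2.imwrite("pics/c2.png",cv2.resize(p["image"][150:384,100:412],None,fx=2.5,fy=2.5))
q=env.grab_frame("side"); save(q,"c_side")
E
```

```text
False
[0.47765171 0.22255813 0.02328331]
46.74796108733804 [0.53246128 1.51875892 0.76030121] [0.47753238 0.22241145 0.02258823]
46.592437681403055 [-0.22822836  0.05394933 -3.54375669] [0.47724458 0.22205968 0.2996989 ] 9.425
```

View pics/c2.png

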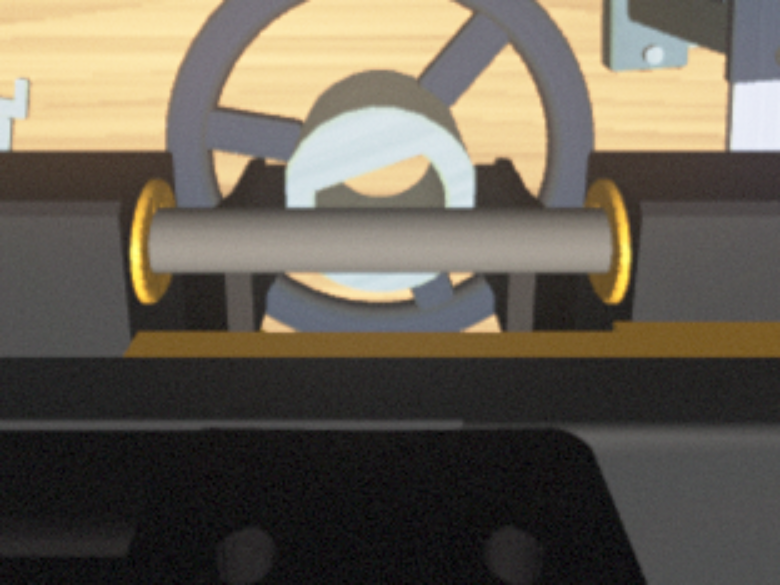

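View pics/c_side.png

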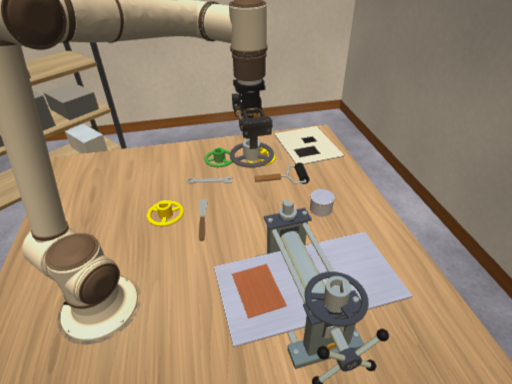

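```bash
python3 - <<'E'
from fit import *
p=pickle.load(open("pics/c_held.pkl","rb"))
E=edges(p,(252,205),75,95,lambda i:i.mean(2))
E=E[(E[:,1]<205)]
print("rim held",circ(back(p,E,.2771+.009)))
E=edges(p,(252,231),33,43,lambda i:i.mean(2)); 
E=E[(E[:,1]<225)]
print("hub held",circ(back(p,E,.3251)))
f=back(p,[(226,226.8),(271.2,210)],.3251);d=f[1]-f[0];print(f.round(4),np.degrees(np.arctan2(d[1],d[0]))+90)
# screw D fit & flats
ps=pickle.load(open("pics/b_screw.pkl","rb"));print(ps["position"],p["position"],ps["orientation"],p["orientation"])
g=ps["image"][75:155,208:288]
cv2.imwrite("pics/c3.png",cv2.resize(g,(600,600),interpolation=cv2.INTER_CUBIC))
# D model overlays
for r,zz in((.015,.237),(.024,.205)):
  t=np.radians(np.arange(0,360,2)); 
  c=np.c_[.5391+r*np.cos(t),.0428+r*np.sin(t)]
  if r<.02:
    n=np.radians(52.5); nn=np.array([np.cos(n),np.sin(n)]); dd=(c-[.5391,.0428])@nn
    c=c-np.maximum(dd-.0065,0)[:,None]*nn
  uv=proj(ps,np.c_[c,np.full(len(c),zz)])
  big=cv2.imread("pics/c3.png") if r<.02 else big
  for u,v in uv: cv2.circle(big,(int((u-208+.5)*7.5),int((v-75+.5)*7.5)),1,(0,0,255),-1)
cv2.imwrite("pics/c3.png",big)
E
```

```text
rim held (array([0.4768, 0.2212, 0.0652]), np.float64(0.00013))
hub held (array([0.4779, 0.2212, 0.0244]), np.float64(0.00015))
[[0.4801 0.237  0.3251]
 [0.4911 0.2091 0.3251]] 21.474900814122705
[0.53379899 0.03950471 0.51526664] [0.54400587 0.2211062  0.48502957] [-1.41652172e+01  2.04181183e-02 -8.99387160e+01] [-1.41808190e+01 -2.11856307e-03 -8.99862582e+01]
```

View pics/c3.png

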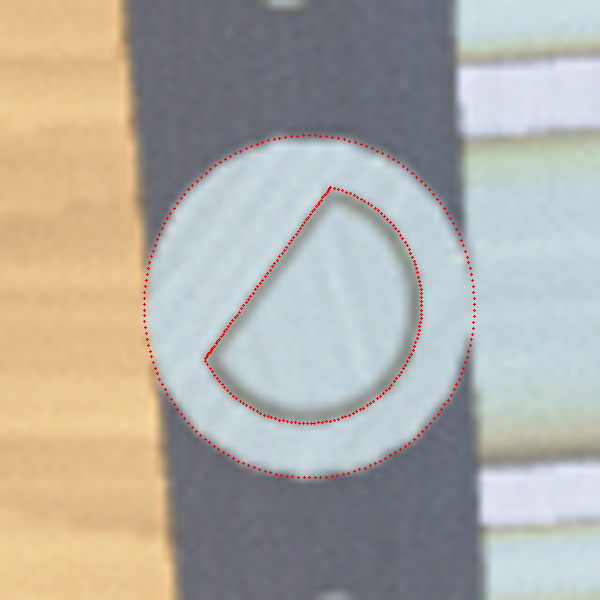

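```bash
python3 - <<'E'
from fit import *
def ov(nm,c0,z,ang,x0,y0,w):
  p=pickle.load(open(nm,"rb")); k=400/w
  big=cv2.resize(p["image"][y0:y0+w,x0:x0+w],(400,400),interpolation=cv2.INTER_CUBIC)
  t=np.radians(np.arange(0,360,2)); n=np.radians(ang); nn=np.array([np.cos(n),np.sin(n)])
  for r in(.0165,.025):
    c=np.c_[np.cos(t),np.sin(t)]*r
    if r<.02: c=c-np.maximum(c@nn-.0085,0)[:,None]*nn
    uv=proj(p,np.c_[c+c0,np.full(len(c),z)])
    for u,v in uv: cv2.circle(big,(int((u-x0+.5)*k),int((v-y0+.5)*k)),1,(0,0,255),-1)
  return big
cv2.imwrite("pics/c4.png",cv2.hconcat([ov("pics/b_wheel.pkl",(.4773,.2221),.048,19,205,85,72),ov("pics/c_held.pkl",(.4777,.2212),.3251,20,205,185,95)]))
E
```

```text
(no output)
```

View pics/c4.png

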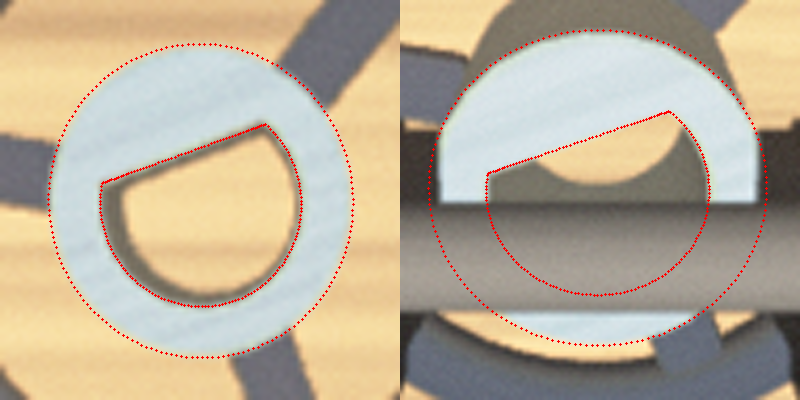

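```bash
python3 - <<'E'
from h import *
env.goto([.539,.0437,.30],[-90,0,-147])
env.dwell(.3)
q=env.read_state(); print(q["position"],q["tool_rot"],q["joint_positions"][5])
p=env.grab_frame("side"); save(p,"d_side"); p=env.grab_frame("wrist"); save(p,"d_wrist")
r=env.move_straight([.539,.0437,.2262],rate=.05,force_limit=12)
s=env.read_state(); print(r,s["position"],s["tool_rot"],s["force"],s["wrist_torque"],s["clock"])
p=env.grab_frame("wrist"); save(p,"d_wrist2");q=env.grab_frame("side"); save(q,"d_side2")
E
python3 - <<'E'
import cv2
a=cv2.imread("pics/d_side2.png")[130:330,200:400];b=cv2.imread("pics/d_wrist2.png")[130:330,150:350]
f=lambda i:cv2.resize(i,(400,400),interpolation=cv2.INTER_CUBIC)
cv2.imwrite("pics/d3.png",cv2.hconcat([f(a),f(b)]))
E
```

```text
[0.53892812 0.04454796 0.30004958] [-9.00018410e+01  1.17721509e-02 -1.46928818e+02] 101.16137790401878
False [0.53915274 0.04375932 0.22757208] [-8.99646229e+01  8.14056221e-02 -1.46980094e+02] [-4.65468119  1.18288703  6.54364424] [ 0.38344705  1.34164018 -0.016423  ] 12.4
```

View pics/d3.png

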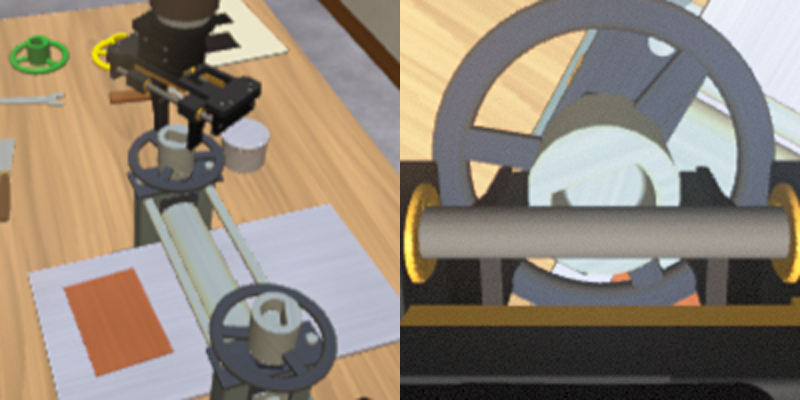

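```bash
python3 - <<'E'
from h import *
env.gripper_to(1.0)
env.dwell(.2)
q=env.read_state(); print(q["position"],q["force"])
env.move_straight([.539,.0437,.33],rate=.15)
env.goto([.467,.04,.35],[-90,0,180])
env.dwell(.4)
p=env.grab_frame("wrist"); save(p,"e_wrist"); q=env.grab_frame("side"); save(q,"e_side")
s=env.read_state(); print(s["clock"],s["force"],s["position"])
a=p["image"][40:200,170:330];b=q["image"][150:310,220:380]
f=lambda i:cv2.resize(i,(400,400),interpolation=cv2.INTER_CUBIC)
cv2.imwrite("pics/e3.png",cv2.hconcat([f(a),f(b)]))
E
```

```text
[0.53898296 0.04368671 0.22619768] [-0.17623471  0.4727667  -0.40064396]
15.6333 [ 0.21962807 -0.10577258 -0.28024043] [0.46713655 0.04002448 0.34982037]
```

View pics/e3.png

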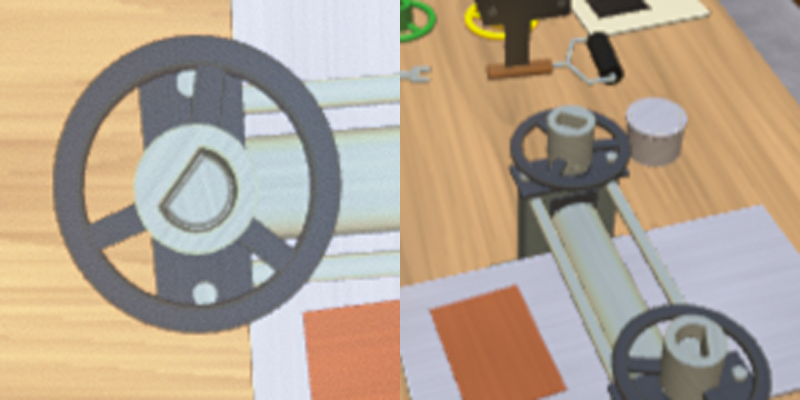

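```bash
python3 - <<'E'
from fit import *
p=pickle.load(open("pics/e_wrist.pkl","rb"))
E=edges(p,(249.5,114),52,66,lambda i:i.mean(2))
print("rim",circ(back(p,E,.214)), "rim 10mm too high would give",circ(back(p,E,.224)))
E=edges(p,(248,116),20,30,lambda i:i.mean(2))
print("hub",circ(back(p,E,.253)))
env.close_job()
E
```

```text
rim (array([0.5389, 0.0429, 0.0651]), np.float64(0.00019)) rim 10mm too high would give (array([0.5388, 0.0428, 0.0631]), np.float64(0.00019))
hub (array([0.5388, 0.043 , 0.0247]), np.float64(0.00056))
the job is handed in; nothing more can be done
```

The dark steel handwheel is on the bare left pressure screw, released, and the job is handed in at about 16 s on the robot's clock. I left the green and yellow look-alikes alone.

I gripped the wheel by its hub, turned it 33° so its flat matched the screw's, and lowered it with a force guard. It met light contact at the expected seated height, then I let go and backed off.

Last checks from the wrist and side cameras:
- **Position:** the wheel's axis measured at (0.539, 0.043), matching the screw's measured position to within about 0.3 mm.
- **Seating:** the rim appeared 65.1 mm in radius at fully-home height, against a true 65 mm. The hub also measured the right size there, so the wheel is level and home. This size check would clearly show a 10 mm error but not a 3 mm one. The tool height at contact, 0.2276 m against an expected 0.2276 m, is the finer evidence.
- **Flat:** the bore's flat lies along the screw's flat in the picture. I did not measure the gap itself.
- **Contact:** the gripper is clear of everything, with the tool force near zero.

No check failed. The image checks disagreed slightly: single-picture network positions from the top and side cameras differed by up to about 20 mm, so I used my own wrist-camera circle fits instead. I did not measure the bystanders individually afterwards, but the arm went nowhere near them.

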